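Find the pitch-comb leaf that fits the lead screw

ROBOT

A 6-joint arm with a two-finger parallel gripper is mounted at the origin on the work surface. World frame = base frame: x ahead of the robot, y to its left, z up, the work surface at z = 0. Lengths are in m, angles in degrees, forces in N, time in s.
With the tool pointing down it reaches from about 0.35 to 0.875 m from the base axis. Payload 4.2 kg.
Tool frame: the origin (TCP) lies on the centre line of the jaws, within the pads' length; the fingertips stand 19 mm ahead of it and the grasp point (between the pads) is the TCP; z points along the fingers, y is the line along which they close (so a half turn about z gives the same grasp; the last joint's range is limited). The gripper opens to 87 mm and grips with 3 to 60 N. Pads are 19 mm wide; open, the fingers measure 117 mm over their backs; the gripper's body (75 mm by 190 mm) begins 51 mm behind the grasp point.
Start: joints at [85.749, 22.042, 0.453, 0, -68.411, -14.817], TCP at [0.204, 0.591, 0.242] pointing down, gripper open.
Joint ranges: [-179.83, 179.83], [-69.29, 118.12], [-61.27, 80.66], [-181.25, 117.63], [-171.15, -9.14], [-177.46, 177.46]. Speed limits (degrees/s): [159.86, 159.86, 180, 180, 180, 180].

INTERFACE

Orientations are given as a 3x3 rotation matrix whose columns are the frame's x, y, z axes.
In Python, from station import sense, capture, finish_job, search_frame, masks_of gives the robot as it stands.
- The arm moves only by the tool drive_tool, never from a script. Its argument "rows" is a list of rows, each a list of 7 numbers: the opening in per cent of the stroke, from 0 (shut) to 100 (fully open), then the shift along the world's x, y, z in mm, then the turn, a rotation vector about the world's x, y, z in rad. In form: [[fingers, dx, dy, dz, wx, wy, wz], ...]. A call has 1 to 5 rows; each row shifts and turns the commanded pose from where the row before left it; what a row does not reach is not made up. A row lasts 1/12 s, in which the tool goes at most 41.7 mm and 7.16 degrees, less where a joint would pass 70% of its speed; a pose out of reach is approached as far as the arm can. A call is refused whole if a number of a shift passes 41.7 or a number of a turn 0.125, either way. A call with a gripper value outside its range is refused whole. The fingers move at their own pace and stop on an object; the grip force is fixed at half the most. Time passes only in rows, so rows that do not move let the fingers close. It gives the time, the measured TCP pose, the force, the opening and the grip force at its end, in the units of the state.
- sense(): the state, without advancing time (a new reading comes with each control period).
- capture(name): name is "scene" or "top" or "wrist"; returns a dict with "frame" (480x640x3 uint8, red, green, blue), "z_map" (480x640 float32, m along the optical axis (not along the pixel's ray), 0 where there is no reading), "fx", "fy", "cx", "cy" (pixels), "R" (3x3) and "t" (3): a world point X has camera coordinates R X + t; the wrist camera has in their place "T_tool_cam" (4x4, takes a point from camera to tool coordinates, whose origin is the TCP and whose axes are the flange's). Camera axes: x right, y down, z forward; pixel columns grow to the right and rows downward; lengths in m; the calibration is good to about 2 mm. A picture is of the moment at which its call begins: read the wrist's pose just before it.
- finish_job(): hands the job in; it is judged then, once.
Trained networks look in a picture, given as the dict that the camera call returned (one of the last four; its "shot" number tells which), for a name from the list of things; names that differ only in an ending like _2 or _b are one class to them, and where a whole thing is asked for, a point or a joint stands for the part that bears it (a point fixed in the world has none). Each returns a list of dicts, best first, with "p" (0 to 1); they miss things now and then, are a little off and sometimes report something else, mostly with a low value. They report only what shows in the picture. A call takes as long as a camera call. They do not tell look-alikes from the thing itself.
- search_frame(label, picture): "xy" ([column, row] in pixels, amid what is visible of it).
- masks_of(label, picture): "region" (480x640 bool, what is visible of it) and "xy" ([column, row] in pixels, amid what is visible of it).
The state is a dict: "time_s": time; "joints": joint angles; "joint_velocities": joint speeds; "effort": joint torques, N m; "tcp_pos": TCP position; "ee_rot": TCP orientation; "wrist_force": force on the tool from outside, world axes, zero at the start; "moment": the same for the moment, N m; "gripper_width": opening from 0.0 (shut) to 1.0 (fully open); "gripper_force": force on a finger pad.
Only numpy, scipy, OpenCV 4.12 (cv2) and the standard library are available. Lean on these libraries where they do the work, as an engineer would, in place of code of your own. Each camera call takes 0.05 s, during which the arm holds its last target. There are 200 camera calls.

TASK

Try the pitch-comb leaves on the lead screw that lies below the blue leaning backrest, one at a time and teeth down along the backrest, until you find the one whose teeth sink fully into the thread: press that one home with the gripper and leave it standing there, leaning on the backrest near the middle of the thread. Leaves that ride on the crests do not fit: put them back upright in a rack slot, so that the other two leaves end up in the rack, and leave everything else on the bench where it is.

Things in the scene. Friction and masses are not known exactly. Their poses are not given: they have to be found in the camera images.
- backrest: blue see-through leaning plate fixed on the screw stand. Its frame is a seated leaf's place: origin = where a fitting leaf's origin ends, on the bottom of the thread's middle groove; y along the screw; z up along the plate, leaning 30 degrees from vertical to the far side (away from the robot); x square to the plate. A leaf leans on its near face, x = 4 mm. Plate 6 mm thick, z = 9 to 55, y = -56 to 56 mm; free behind.
- thread_mid (a point): middle of the working screw's axis, 50 mm above the table and 13 mm below the backrest's origin along its z. Steel screw, fixed: core 26 mm, crests 35 mm across, thread at least 49 mm each way. Pitch 10, 12 or 14 mm, varying from start to start; a groove, 4 mm wide at its bottom and 8 at its mouth, is always at the middle. A misfit leaf stops on the crests, about 4.5 mm too high.
- stand: clear acrylic stand, fixed, that carries backrest and working screw; origin on the table right below the working screw's middle, y along the screw, z up. Base 180 mm along y, x = -150 to 70 mm, 12 mm thick. Two spare screws of the other pitches lie fixed in it at x = -70 and -125 mm, as high, with no backrest: they play no part.
- rack: fixed leaf rack, black base 170 (x) x 130 (y) x 8 mm with three grey slots along its y axis at x = -55, 0 and 55 mm. Origin: centre of the underside; z up. Each slot is 15 mm wide and 116 mm long inside, its walls 4 mm thick, their tops 48 mm and the slot floor 8 mm above the table.
- leaf_a: brass comb leaf, orange tab, 1 of 3 alike but for pitch (10, 12, 14 mm; which is which is not told). 8 mm thick (x), 104 long (y); 7 teeth 5.5 tall, one in the middle; plate to z = 57, tab 50 long (y) from 57 to 106. Origin: mid tooth-tip line; z up to the tab. 0.18 kg, centre of mass 46 mm up; faces and ends alike. Starts upright in a rack slot, teeth down.
- leaf_b: brass comb leaf, orange tab, 1 of 3 alike but for pitch (10, 12, 14 mm; which is which is not told). 8 mm thick (x), 104 long (y); 7 teeth 5.5 tall, one in the middle; plate to z = 57, tab 50 long (y) from 57 to 106. Origin: mid tooth-tip line; z up to the tab. 0.18 kg, centre of mass 46 mm up; faces and ends alike. Starts upright in a rack slot, teeth down.
- leaf_c: brass comb leaf, orange tab, 1 of 3 alike but for pitch (10, 12, 14 mm; which is which is not told). 8 mm thick (x), 104 long (y); 7 teeth 5.5 tall, one in the middle; plate to z = 57, tab 50 long (y) from 57 to 106. Origin: mid tooth-tip line; z up to the tab. 0.18 kg, centre of mass 46 mm up; faces and ends alike. Starts upright in a rack slot, teeth down.
- meter: orange hand multimeter lying flat, 150 x 75 mm, 43 mm high, loose, to be left alone; origin at the centre of its underside
- tape_roll: amber tape roll lying flat, 70 mm across, 19 mm high, loose, to be left alone; origin at the centre of its underside
- spool: aluminium wire spool standing on end, 52 mm across, 42 mm high, loose, to be left alone; origin at the centre of its underside
- jar: closed jar, 56 mm across, 75 mm high, loose, to be left alone; origin at the centre of its underside
Not all that is in view belongs to the job. Leave any pink or white look-alike of the leaf_b alone.

How it is judged (in metres and radians):
On the way:
1. the fitting leaf is held or pressed by the gripper's fingers while its teeth are fully home in the thread (within 2.5 mm of full depth, leaning along the backrest) (((x of leaf_a in the frame of backrest between -0.006 and 0.006 m and y of leaf_a in the frame of backrest between -0.017 and 0.017 m and z of leaf_a in the frame of backrest between -0.003 and 0.0025 m and angle between the z axis of leaf_a and the z axis of backrest, either way round below 0.09 rad and angle between the y axis of leaf_a and the y axis of backrest, either way round below 0.09 rad and contact force between the fingers and leaf_a above 0.3 N) or (x of leaf_b in the frame of backrest between -0.006 and 0.006 m and y of leaf_b in the frame of backrest between -0.017 and 0.017 m and z of leaf_b in the frame of backrest between -0.003 and 0.0025 m and angle between the z axis of leaf_b and the z axis of backrest, either way round below 0.09 rad and angle between the y axis of leaf_b and the y axis of backrest, either way round below 0.09 rad and contact force between the fingers and leaf_b above 0.3 N) or (x of leaf_c in the frame of backrest between -0.006 and 0.006 m and y of leaf_c in the frame of backrest between -0.017 and 0.017 m and z of leaf_c in the frame of backrest between -0.003 and 0.0025 m and angle between the z axis of leaf_c and the z axis of backrest, either way round below 0.09 rad and angle between the y axis of leaf_c and the y axis of backrest, either way round below 0.09 rad and contact force between the fingers and leaf_c above 0.3 N))), for 0.1 s.
At the end, for the whole second after the job is handed in: One leaf stands fully home in the working thread (within 2.5 mm of full depth, 6 mm of the leaning plane, 17 mm of the thread's middle, 0.09 rad); the other two stand in rack slots (within 6 mm of the floor, 0.25 rad of upright); all released and at rest (((x of leaf_a in the frame of backrest between -0.006 and 0.006 m and y of leaf_a in the frame of backrest between -0.017 and 0.017 m and z of leaf_a in the frame of backrest between -0.003 and 0.0025 m and angle between the z axis of leaf_a and the z axis of backrest, either way round below 0.09 rad and angle between the y axis of leaf_a and the y axis of backrest, either way round below 0.09 rad and x of leaf_b in the frame of rack between -0.075 and 0.075 m and y of leaf_b in the frame of rack between -0.02 and 0.02 m and height (world z) of each of leaf_b, leaf_c below 0.014 m and angle between each of leaf_b, leaf_c's own z axis and vertical below 0.25 rad and x of leaf_c in the frame of rack between -0.075 and 0.075 m and y of leaf_c in the frame of rack between -0.02 and 0.02 m) or (x of leaf_b in the frame of backrest between -0.006 and 0.006 m and y of leaf_b in the frame of backrest between -0.017 and 0.017 m and z of leaf_b in the frame of backrest between -0.003 and 0.0025 m and angle between the z axis of leaf_b and the z axis of backrest, either way round below 0.09 rad and angle between the y axis of leaf_b and the y axis of backrest, either way round below 0.09 rad and x of leaf_a in the frame of rack between -0.075 and 0.075 m and y of leaf_a in the frame of rack between -0.02 and 0.02 m and height (world z) of each of leaf_a, leaf_c below 0.014 m and angle between each of leaf_a, leaf_c's own z axis and vertical below 0.25 rad and x of leaf_c in the frame of rack between -0.075 and 0.075 m and y of leaf_c in the frame of rack between -0.02 and 0.02 m) or (x of leaf_c in the frame of backrest between -0.006 and 0.006 m and y of leaf_c in the frame of backrest between -0.017 and 0.017 m and z of leaf_c in the frame of backrest between -0.003 and 0.0025 m and angle between the z axis of leaf_c and the z axis of backrest, either way round below 0.09 rad and angle between the y axis of leaf_c and the y axis of backrest, either way round below 0.09 rad and x of leaf_a in the frame of rack between -0.075 and 0.075 m and y of leaf_a in the frame of rack between -0.02 and 0.02 m and height (world z) of each of leaf_a, leaf_b below 0.014 m and angle between each of leaf_a, leaf_b's own z axis and vertical below 0.25 rad and x of leaf_b in the frame of rack between -0.075 and 0.075 m and y of leaf_b in the frame of rack between -0.02 and 0.02 m)) and linear speed of each of leaf_a, leaf_b, leaf_c below 0.02 m/s); the robot touches nothing.
It fails at once if the meter is pushed more than 30 mm from its place (distance of meter from where it was at the start of the episode above 0.03 m).
It fails at once if the tape roll is pushed more than 30 mm from its place (distance of tape_roll from where it was at the start of the episode above 0.03 m).
It fails at once if the spool is pushed more than 30 mm from its place (distance of spool from where it was at the start of the episode above 0.03 m).
It fails at once if the jar is pushed more than 30 mm from its place (distance of jar from where it was at the start of the episode above 0.03 m).
It also fails if it takes over 72 s, if anything falls off the work surface, if the arm or the gripper's body presses on something with over 40 N, if the wrist force passes 120 N, or if a joint passes its speed limit or range.

## Working session

There is one attempt and no reset: what is moved stays moved. The work goes in short steps, Python scripts to look and compute and a tool call to move; the robot and the scene stay as the last step left them, time stands still between calls to the robot, and variables do not carry over. Pictures are saved under pics/ and viewed, at most 10 in all, crops included, and the job is handed in when it is done.

Besides the shell and the picture viewer there is one more tool, called after "Request:" as name(argument=value, ...) on one line, values as JSON. drive_tool: Moves the arm, as the interface text tells. Its arguments: {"type":"object","properties":{"rows":{"type":"array"}},"required":["rows"]}

```bash
ls; mkdir -p pics; cat > h.py <<'E'
import numpy as np,cv2
from station import sense,capture,finish_job,search_frame,masks_of
def cam(name):
    s=sense(); c=capture(name)
    if name=="wrist":
        T=np.eye(4);T[:3,:3]=s["ee_rot"];T[:3,3]=s["tcp_pos"]
        M=T@np.array(c["T_tool_cam"])
    else:
        M=np.eye(4);M[:3,:3]=np.array(c["R"]).T;M[:3,3]=-np.array(c["R"]).T@np.array(c["t"])
    c["M"]=M
    return c
def cloud(c):
    z=c["z_map"];v,u=np.mgrid[:480,:640]
    P=np.stack([(u-c["cx"])/c["fx"]*z,(v-c["cy"])/c["fy"]*z,z],-1)
    W=P@c["M"][:3,:3].T+c["M"][:3,3]
    W[z<=0]=np.nan
    return W
def save(c,n): cv2.imwrite("pics/"+n,c["frame"][...,::-1])
E
python3 - <<'E'
from h import *
s=sense();print(s)
for n in ["scene","top"]:
    c=cam(n);save(c,n+".png");W=cloud(c)
    for l in ["backrest","stand","rack","leaf_a","meter","tape_roll","spool","jar"]:
        for r in masks_of(l,c)[:5]:
            m=r["region"];p=W[m];p=p[~np.isnan(p[:,0])]
            print(n,l,round(r["p"],2),np.round(r["xy"]),m.sum(),np.round(np.median(p,0),3),np.round(np.percentile(p,2,0),3),np.round(np.percentile(p,98,0),3))
E
```

```text
pics
{'time_s': 0.0, 'joints': array([ 8.57486872e+01,  2.20925992e+01,  3.80219899e-01, -2.94768790e-02,
       -6.84098361e+01, -1.48163060e+01]), 'joint_velocities': array([ 0.0239361 , -0.13521408,  0.01668901,  0.01084608, -0.02446034,
        0.03122333]), 'effort': array([-7.50345625e-04, -3.90666068e+01,  1.87408000e+01,  4.21989128e+00,
        1.10255083e-02, -1.88803856e-04]), 'tcp_pos': array([0.20397567, 0.59019526, 0.24044192]), 'ee_rot': array([[ 9.45071691e-01, -3.26862503e-01, -6.35180216e-04],
       [-3.26863110e-01, -9.45069380e-01, -2.09168248e-03],
       [ 8.34031979e-05,  2.18440688e-03, -9.99997611e-01]]), 'wrist_force': array([0.47197051, 0.18908818, 0.29187427]), 'moment': array([-0.06620959,  0.01637901, -0.0039826 ]), 'gripper_force': 0.0, 'gripper_width': 0.9954931896073249}
scene backrest 0.74 [218. 283.] 498 [ 0.591 -0.226  0.093] [ 0.569 -0.275  0.067] [ 0.609 -0.172  0.108]
scene backrest 0.56 [434. 195.] 1195 [0.535 0.42  0.031] [0.451 0.391 0.005] [0.594 0.468 0.041]
scene stand 0.92 [219. 299.] 4139 [ 0.587 -0.221  0.013] [ 0.432 -0.306  0.003] [ 
[... 1716 characters left out ...]
5 0.122 0.037] [0.633 0.216 0.118]
top leaf_a 0.73 [256. 161.] 339 [0.807 0.23  0.053] [ 0.76   0.22  -0.003] [0.86  0.253 0.108]
top leaf_a 0.61 [263. 266.] 65 [0.521 0.201 0.111] [0.509 0.141 0.059] [0.528 0.234 0.117]
top leaf_a 0.6 [250. 317.] 333 [0.38  0.232 0.056] [0.35  0.197 0.008] [0.41  0.269 0.108]
top meter 0.77 [184. 268.] 1499 [0.517 0.43  0.032] [0.449 0.393 0.015] [0.587 0.472 0.041]
top tape_roll 0.7 [492. 231.] 272 [ 0.622 -0.4    0.018] [ 0.588 -0.43   0.002] [ 0.651 -0.364  0.024]
top spool 0.66 [344. 293.] 298 [ 0.446 -0.012  0.042] [ 0.422 -0.033  0.002] [0.468 0.013 0.047]
top jar 0.7 [496. 269.] 459 [ 0.511 -0.412  0.072] [ 0.486 -0.442  0.004] [ 0.536 -0.394  0.079]
```

View pics/scene.png

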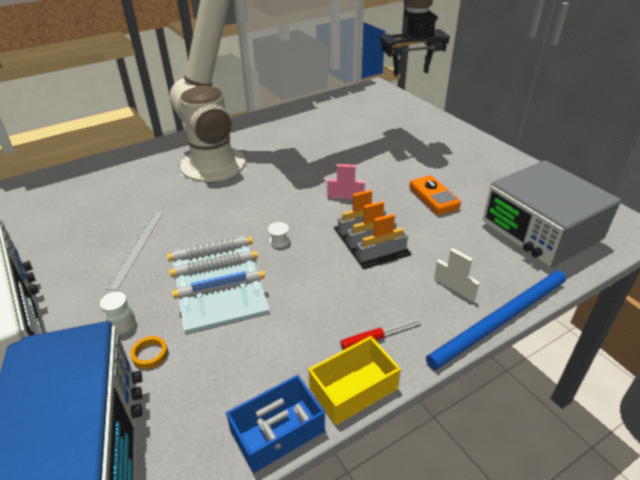

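View pics/top.png

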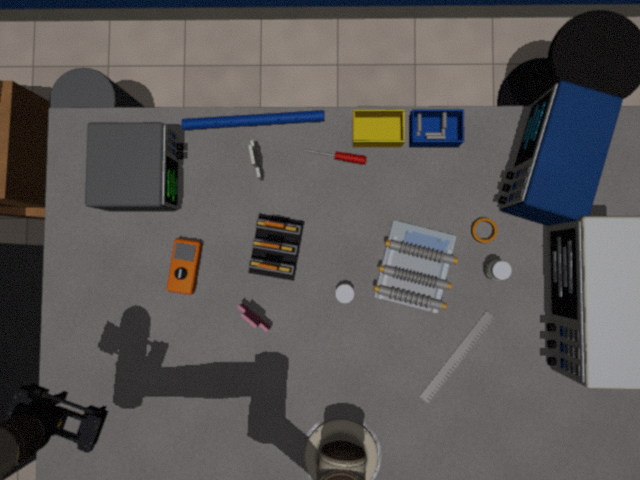

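The scene view shows the rack with three orange tabs near (370,235), the working screw with the blue plate at (218,283), and a pink look-alike at (347,185) and a white one at (458,274). The top view agrees, with the rack at (275,247) and the stand at (415,265). Next I go above the rack.

Request:
drive_tool(rows=[[100,26.5,-29.5,4,0,0,-0.093],[100,26.5,-29.5,4,0,0,-0.093],[100,26.5,-29.5,4,0,0,-0.093],[100,26.5,-29.5,4,0,0,-0.093],[100,26.5,-29.5,4,0,0,-0.093]])

```text
time_s: 1.32
tcp_pos: [0.3375, 0.4417, 0.2619]
ee_rot: [[0.695, -0.719, 0.0], [-0.719, -0.695, 0.0], [-0.0, -0.0, -1.0]]
wrist_force: [1.1, 0.7, -0.4]
gripper_width: 1.001
gripper_force: 0.0
```

Request:
drive_tool(rows=[[100,26.5,-29.5,4,0,0,-0.093],[100,26.5,-29.5,4,0,0,-0.093],[100,26.5,-29.5,4,0,0,-0.093],[100,26.5,-29.5,4,0,0,-0.093],[100,26.5,-29.5,4,0,0,-0.093]])

```text
time_s: 1.73
tcp_pos: [0.4701, 0.294, 0.2821]
ee_rot: [[0.299, -0.954, 0.001], [-0.954, -0.299, 0.001], [-0.0, -0.001, -1.0]]
wrist_force: [1.3, 0.8, -0.2]
gripper_width: 1.002
gripper_force: 0.0
```

Request:
drive_tool(rows=[[100,26.5,-29.5,4,0,0,-0.093],[100,26.5,-29.5,4,0,0,-0.093],[100,26.5,-29.5,4,0,0,-0.093],[100,26.5,-29.5,4,0,0,-0.093],[100,0,0,0,0,0,0]])

```text
time_s: 2.15
tcp_pos: [0.5788, 0.173, 0.2979]
ee_rot: [[-0.073, -0.997, 0.002], [-0.997, 0.073, -0.001], [0.001, -0.002, -1.0]]
wrist_force: [-0.1, 0.9, 1.0]
gripper_width: 0.997
gripper_force: 0.0
```

```bash
cat >> h.py <<'E'
def leafs(c,lab="leaf_a",zmin=0.06,n=5,zr=None):
    W=cloud(c)
    for r in masks_of(lab,c)[:n]:
        p=W[r["region"]];p=p[~np.isnan(p[:,0])];p=p[p[:,2]>zmin]
        if len(p)<30: continue
        q=p[p[:,2]>np.percentile(p[:,2],95)-0.008]   # top face
        if len(q)<5: continue
        (cx,cy),(w,h),a=cv2.minAreaRect((q[:,:2]*1000).astype(np.float32))
        if w<h: a+=90; w,h=h,w
        print(round(r["p"],2),np.round(r["xy"]),"ztop",round(np.percentile(q[:,2],50),4),"ctr",round(cx,1),round(cy,1),"L,W",round(w,1),round(h,1),"ang",round(a%180,1))
E
python3 - <<'E'
from h import *
s=sense();print(s["time_s"],s["tcp_pos"],np.round(s["ee_rot"],3),s["joints"])
c=cam("wrist");save(c,"w1.png");print(np.round(c["T_tool_cam"],3));leafs(c)
E
```

```text
2.15 [0.57883915 0.17301398 0.29791481] [[-0.073 -0.997  0.002]
 [-0.997  0.073 -0.001]
 [ 0.001 -0.002 -1.   ]] [ 32.03232026  18.10562045   2.6431653    0.11227254 -74.47655133
 -36.2769544 ]
[[ 0.002 -0.955 -0.296  0.082]
 [ 1.     0.002 -0.001 -0.001]
 [ 0.002 -0.296  0.955 -0.143]
 [ 0.     0.     0.     1.   ]]
0.85 [272. 208.] ztop 0.1142 ctr 627.6 174.4 L,W 50.3 8.2 ang 80.1
0.78 [522. 250.] ztop 0.1054 ctr 380.6 236.7 L,W 50.0 10.1 ang 50.8
0.69 [387. 215.] ztop 0.1141 ctr 518.9 190.6 L,W 50.6 8.6 ang 79.6
0.68 [330. 212.] ztop 0.1143 ctr 573.6 184.7 L,W 50.5 8.1 ang 80.5
0.6 [104. 273.] ztop 0.1064 ctr 811.1 235.7 L,W 51.3 8.7 ang 12.1
```

View pics/w1.png

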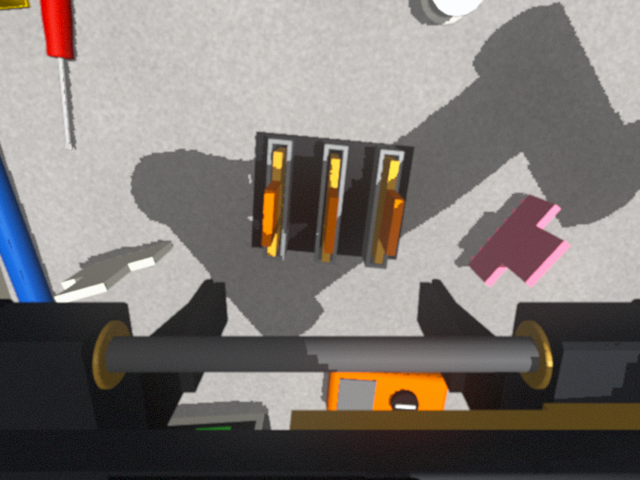

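The wrist view shows the three slots at columns 280, 335 and 390, each with an upright leaf, and the pink and white look-alikes off to the sides. The tab tops measure 114 mm, as they should. Next I look at the stand.

Request:
drive_tool(rows=[[60,0,-38,0,0,0,-0.018],[60,0,-38,0,0,0,-0.018],[60,0,-38,0,0,0,-0.018],[60,0,-38,0,0,0,-0.018],[60,0,-38,0,0,0,-0.018]])

```text
time_s: 2.67
tcp_pos: [0.5743, -0.0123, 0.2977]
ee_rot: [[-0.151, -0.989, 0.0], [-0.989, 0.151, 0.0], [-0.0, -0.0, -1.0]]
wrist_force: [0.8, -0.6, -0.3]
gripper_width: 0.708
gripper_force: 0.0
```

Request:
drive_tool(rows=[[46,0,-38,0,0,0,-0.018],[46,0,-38,0,0,0,-0.018],[46,0,-38,0,0,0,-0.018],[46,0,-38,0,0,0,-0.018],[46,0,-38,0,0,0,-0.018]])

```text
time_s: 3.08
tcp_pos: [0.5749, -0.2024, 0.2978]
ee_rot: [[-0.239, -0.971, 0.0], [-0.971, 0.239, 0.0], [-0.0, -0.0, -1.0]]
wrist_force: [0.7, 1.3, 0.6]
gripper_width: 0.467
gripper_force: 0.0
```

Request:
drive_tool(rows=[[46,0,0,0,0,0,0],[46,0,0,0,0,0,0],[46,0,0,0,0,0,0]])

```text
time_s: 3.33
tcp_pos: [0.5751, -0.2012, 0.2974]
ee_rot: [[-0.24, -0.971, -0.0], [-0.971, 0.24, 0.0], [-0.0, 0.0, -1.0]]
wrist_force: [0.1, -0.1, -0.1]
gripper_width: 0.469
gripper_force: 0.0
```

```bash
python3 - <<'E'
from h import *
import pickle
s=sense();print(s["time_s"],s["tcp_pos"],np.round(s["ee_rot"],3))
c=cam("wrist");save(c,"w2.png");W=cloud(c)
for l in ["backrest","stand","thread_mid"]:
    for r in masks_of(l,c)[:3]:
        p=W[r["region"]];p=p[~np.isnan(p[:,0])]
        print(l,r["p"],np.round(r["xy"]),r["region"].sum(),np.round(np.percentile(p,[2,50,98],axis=0),3).tolist())
    for r in search_frame(l,c)[:2]: print(r)
np.savez("w2",f=c["frame"],W=W,z=c["z_map"],M=c["M"],K=[c["fx"],c["fy"],c["cx"],c["cy"]])
E
```

```text
3.3333 [ 0.57506013 -0.20116606  0.29742191] [[-0.24  -0.971 -0.   ]
 [-0.971  0.24   0.   ]
 [-0.     0.    -1.   ]]
backrest 0.83 [304. 184.] 4087 [[0.566, -0.273, 0.068], [0.587, -0.225, 0.093], [0.609, -0.168, 0.107]]
{'xy': [302.1, 185.1], 'p': 0.57}
stand 0.78 [355. 168.] 20009 [[0.433, -0.305, 0.011], [0.537, -0.222, 0.013], [0.634, -0.119, 0.106]]
{'xy': [357.2, 170.0], 'p': 0.89}
thread_mid 0.87 [356. 167.] 20145 [[0.433, -0.304, 0.011], [0.537, -0.222, 0.013], [0.635, -0.119, 0.106]]
{'xy': [358.6, 169.2], 'p': 0.85}
```

View pics/w2.png

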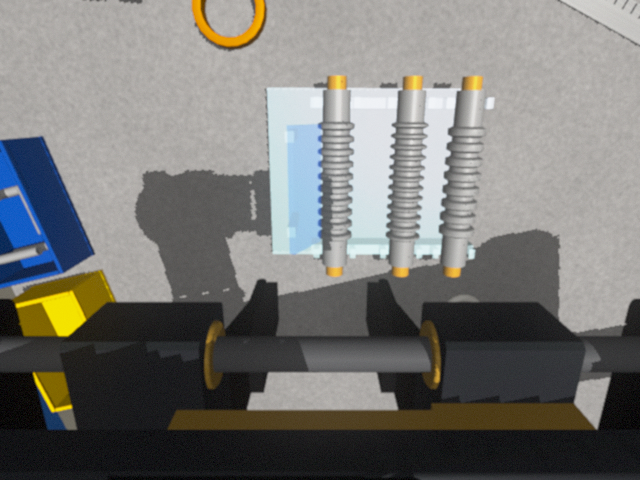

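```bash
cat > fit.py <<'E'
from h import *
d=np.load("w2.npz");W=d["W"];f=cv2.cvtColor(d["f"],cv2.COLOR_RGB2HSV)
v,u=np.mgrid[:480,:640]
win=(v<285)&(u>260)&(u<500)
# metal screws: pts z>0.05, low saturation
m=win&(W[...,2]>0.05)&(W[...,2]<0.075)&(f[...,1]<60)
n,lab,st,_=cv2.connectedComponentsWithStats(m.astype(np.uint8))
for k in range(1,n):
    if st[k,4]<800: continue
    p=W[lab==k];c=p[:,:2].mean(0);dd=np.linalg.svd(p[:,:2]-c,full_matrices=False)[2][0]
    if dd[1]<0: dd=-dd
    t=(p[:,:2]-c)@dd
    print("screw",st[k],c.round(4),"ang",round(np.degrees(np.arctan2(dd[1],dd[0])),2),"zmax",np.percentile(p[:,2],98).round(4),"ext",t.min().round(4),t.max().round(4))
# orange caps
for r in [1]:
    o=win&(f[...,1]>140)&(f[...,0]>8)&(f[...,0]<28)
    n,lab,st,ce=cv2.connectedComponentsWithStats(o.astype(np.uint8))
    for k in range(1,n):
        if st[k,4]>60: print("cap",st[k],np.nanmedian(W[lab==k],0).round(4))
b=win&(f[...,0]>100)&(f[...,0]<125)&(f[...,1]>60)&(W[...,2]>0.06)&(u<330)
p=W[b];c=p.mean(0);_,s,V=np.linalg.svd(p-c,full_matrices=False);n_=V[2]*np.sign(-V[2][0])
print("plate",b.sum(),c.round(4),"normal",n_.round(3),"lean",np.degrees(np.arcsin(n_[2])).round(1),"resid",np.std((p-c)@n_).round(5))
E
python3 fit.py
```

```text
screw [ 385   82   43  189 5183] [ 0.4928 -0.2027] ang 76.02 zmax 0.0677 ext -0.0874 0.0992
screw [ 319   87   35  180 4950] [ 0.5582 -0.2196] ang 76.23 zmax 0.0681 ext -0.0821 0.0924
screw [ 438   90   48  178 5389] [ 0.4407 -0.1896] ang 75.95 zmax 0.0679 ext -0.0808 0.094
cap [261   0   5  31 114] [ 0.5898 -0.3832  0.0177]
cap [328  76  18  13 211] [ 0.5369 -0.3033  0.0584]
cap [404  76  18  13 207] [ 0.4704 -0.2865  0.0583]
cap [464  77  18  12 203] [ 0.4177 -0.2733  0.0579]
cap [327 268  15   8 113] [ 0.5821 -0.1238  0.0582]
cap [393 268  16   9 129] [ 0.5152 -0.1067  0.0583]
cap [444 268  17  10 132] [ 0.463  -0.0935  0.058 ]
plate 3780 [ 0.5866 -0.2229  0.0904] normal [-0.829  0.208  0.519] lean 31.3 resid 0.00102
```

```bash
cat > fit2.py <<'E'
from h import *
d=np.load("w2.npz");W=d["W"];f=cv2.cvtColor(d["f"],cv2.COLOR_RGB2HSV)
a=np.radians(76.1);y=np.array([np.cos(a),np.sin(a),0]);h=np.array([np.sin(a),-np.cos(a),0])
L=W@y;H=W@h;Z=W[...,2]
v,u=np.mgrid[:480,:640]
b=(v<285)&(u>260)&(u<330)&(f[...,0]>100)&(f[...,0]<125)&(f[...,1]>60)&(Z>0.07)
for lo in (.075,.085,.095):
    q=L[b&(Z>lo)&(Z<lo+.01)];print("plate L",q.min().round(4),q.max().round(4),((q.min()+q.max())/2).round(4))
base=(Z>.008)&(Z<.017)&(v<285)&(u>255)&(u<510)
q=L[base&(H>.64)&(H<.66)];print("base L",np.percentile(q,[.5,99.5]).round(4)) 
for H0 in (.5953,.5253,.4703):
    best=None
    mk=(np.abs(H-H0)<.006)&(Z>.05)&(Z<.08)
    bins=np.arange(-.15,.012,.001);prof=[]
    for x in bins:
        q=Z[mk&(L>=x)&(L<x+.001)];prof.append(np.nanmax(q) if len(q) else np.nan)
    prof=np.array(prof)*1000
    print(H0,[f"{p:.0f}" if p==p else '-' for p in prof][::1])
    ok=~np.isnan(prof);x=bins+.0005
    sel=ok&(x>-.122)&(x<-.024)
    for P in (.010,.012,.014):
        s=np.sum((prof[sel]-prof[sel].mean())*np.exp(-2j*np.pi*(x[sel]+.0729)/P))/sel.sum()
        # groove at phase where cos=-1
        g=(-np.angle(-s)*-1)*0
        off=np.angle(-s)*-1*P/(2*np.pi)
        print("  P",P,"amp",round(2*abs(s),2),"groove offset from -.0729 mm",round(off*1000*-1*-1,2))
E
python3 fit2.py
```

```text
plate L -0.1284 -0.0181 -0.0733
plate L -0.1285 -0.0176 -0.0731
plate L -0.1288 -0.0171 -0.0729
base L [-0.1626  0.0168]
0.5953 ['64', '64', '64', '64', '64', '64', '65', '64', '64', '64', '65', '65', '64', '64', '64', '65', '64', '64', '64', '64', '66', '68', '70', '69', '69', '68', '65', '64', '64', '65', '65', '65', '68', '69', '69', '68', '69', '68', '67', '64', '64', '64', '64', '65', '67', '68', '68', '69', '69', '67', '66', '64', '64', '64', '65', '66', '66', '68', '70', '69', '68', '67', '67', '64', '64', '64', '65', '65', '67', '68', '70', '68', '69', '69', '65', '64', '65', '65', '64', '65', '68', '69', '68', '69', '69', '67', '66', '65', '64', '64', '64', '66', '68', '69', '69', '68', '68', '67', '66', '64', '64', '64', '64', '64', '69', '69', '69', '69', '68', '67', '66', '64', '65', '65', '64', '65', '68', '69', '69', '69', '70', '67', '66', '65', '64', '65', '63', '66', '68', '69', '69', '69', '69', '68', '65', '65', '64', '64', '64', '65', '65', '64', '64', '64', '64', '64', '64', '65', '64', '64', '64', '64', '64', '64', '65', '64', '65', '64', '64', '65', '63', '64']
[... 1733 characters left out ...]
69', '69', '68', '66', '64', '64', '64', '64', '64', '67', '68', '68', '68', '68', '69', '68', '68', '-', '65', '64', '64', '64', '65', '66', '68', '68', '69', '67', '69', '68', '68', '-', '64', '64', '65', '64', '64', '68', '68', '68', '69', '68', '69', '69', '69', '65', '64', '64', '64', '65', '66', '67', '68', '68', '68', '67', '68', '68', '66', '66', '64', '64', '65', '64', '63', '63', '64', '64', '64', '64', '64', '64', '64', '64', '64', '64', '64', '65', '64', '64', '65', '64', '64', '63', '64', '64', '64', '63', '64', '63', '64']
  P 0.01 amp 0.24 groove offset from -.0729 mm 0.08
  P 0.012 amp 0.43 groove offset from -.0729 mm 5.86
  P 0.014 amp 2.59 groove offset from -.0729 mm 0.31
```

The working screw has a pitch of 12 mm, with a groove at the middle, and the mid-screw position agrees across the plate, base and thread. Next I grip the first leaf, nearest the scene camera.

Request:
drive_tool(rows=[[46,5.2,37.5,0,0,0,0.007],[46,5.2,37.5,0,0,0,0.007],[46,5.2,37.5,0,0,0,0.007],[46,5.2,37.5,0,0,0,0.007],[46,5.2,37.5,0,0,0,0.007]])

```text
time_s: 4.1
tcp_pos: [0.601, -0.0128, 0.2978]
ee_rot: [[-0.207, -0.978, 0.0], [-0.978, 0.207, 0.0], [-0.0, -0.0, -1.0]]
wrist_force: [-0.3, -0.5, 0.1]
gripper_width: 0.458
gripper_force: 0.0
```

Request:
drive_tool(rows=[[46,5.3,37.5,0,0,0,0.007],[46,5.3,37.5,0,0,0,0.007],[46,5.3,37.5,0,0,0,0.007],[46,5.3,37.5,0,0,0,0.007],[46,5.3,37.5,0,0,0,0.007]])

```text
time_s: 4.52
tcp_pos: [0.6274, 0.175, 0.2978]
ee_rot: [[-0.172, -0.985, 0.0], [-0.985, 0.172, 0.0], [-0.0, -0.0, -1.0]]
wrist_force: [0.9, -0.9, 0.2]
gripper_width: 0.458
gripper_force: 0.0
```

Request:
drive_tool(rows=[[46,0,0,-20,0,0,0],[46,0,0,-40,0,0,0],[46,0,0,-30,0,0,0],[46,0,0,0,0,0,0],[46,0,0,0,0,0,0]])

```text
time_s: 4.93
tcp_pos: [0.6272, 0.1726, 0.2065]
ee_rot: [[-0.172, -0.985, -0.003], [-0.985, 0.172, -0.002], [0.003, 0.002, -1.0]]
wrist_force: [0.9, 0.1, 1.8]
gripper_width: 0.458
gripper_force: 0.0
```

```bash
python3 - <<'E'
from h import *
s=sense();print(s["time_s"],s["tcp_pos"],np.degrees(np.arctan2(s["ee_rot"][1,1],s["ee_rot"][0,1])))
c=cam("wrist");leafs(c)
E
```

```text
4.9333 [0.62715219 0.17258115 0.20646936] 170.08046495515185
0.88 [610. 256.] ztop 0.068 ctr 395.0 249.1 L,W 12.1 2.7 ang 47.4
0.72 [321. 226.] ztop 0.1143 ctr 627.4 174.2 L,W 50.5 7.7 ang 80.4
0.7 [472. 230.] ztop 0.1138 ctr 518.6 190.3 L,W 50.4 9.5 ang 78.8
0.68 [396. 233.] ztop 0.1141 ctr 584.6 182.6 L,W 49.7 31.3 ang 81.1
```

Request:
drive_tool(rows=[[46,0,1,-30,0,0,0],[46,0,0,-35,0,0,0],[46,0,0,-30,0,0,0],[46,0,0,-20,0,0,0],[46,0,0,0,0,0,0]])

```text
time_s: 5.45
tcp_pos: [0.6264, 0.173, 0.0902]
ee_rot: [[-0.174, -0.985, -0.004], [-0.985, 0.174, -0.002], [0.002, 0.004, -1.0]]
wrist_force: [-0.3, -0.4, -0.8]
gripper_width: 0.458
gripper_force: 0.0
```

Request:
drive_tool(rows=[[0,0,0,0,0,0,0],[0,0,0,0,0,0,0],[0,0,0,0,0,0,0],[0,0,0,0,0,0,0],[0,0,0,0,0,0,0]])

```text
time_s: 5.87
tcp_pos: [0.6284, 0.174, 0.0943]
ee_rot: [[-0.173, -0.985, 0.003], [-0.985, 0.173, 0.001], [-0.002, -0.002, -1.0]]
wrist_force: [-0.0, -0.2, 0.1]
gripper_width: 0.173
gripper_force: 0.0
```

Request:
drive_tool(rows=[[0,0,0,20,0,0,0],[0,0,0,35,0,0,0],[0,0,0,40,0,0,0],[0,0,0,30,0,0,0],[0,0,0,20,0,0,0]])

```text
time_s: 6.28
tcp_pos: [0.6286, 0.174, 0.2422]
ee_rot: [[-0.173, -0.985, 0.006], [-0.985, 0.173, 0.002], [-0.003, -0.005, -1.0]]
wrist_force: [0.1, -0.3, -1.7]
gripper_width: 0.091
gripper_force: 30.0
```

Request:
drive_tool(rows=[[0,0,0,0,0,0,0],[0,0,0,0,0,0,0]])

```text
time_s: 6.45
tcp_pos: [0.6276, 0.1739, 0.2387]
ee_rot: [[-0.173, -0.985, 0.002], [-0.985, 0.173, 0.002], [-0.002, -0.002, -1.0]]
wrist_force: [-0.7, -0.1, -3.3]
gripper_width: 0.086
gripper_force: 30.0
```

```bash
cat > look.py <<'E'
from h import *
import sys
n=sys.argv[1]
s=sense();print(s["time_s"],s["tcp_pos"],s["gripper_width"],np.round(s["wrist_force"],1))
c=cam("scene")
T=c["M"];t=s["tcp_pos"]+s["ee_rot"][:,2]*0.06
pc=T[:3,:3].T@(t-T[:3,3]);u=c["cx"]+c["fx"]*pc[0]/pc[2];v=c["cy"]+c["fy"]*pc[1]/pc[2]
u,v=int(u),int(v);print(u,v,pc[2],c["fx"])
im=c["frame"][max(0,v-45):v+45,max(0,u-60):u+60,::-1]
cv2.imwrite("pics/"+n,cv2.resize(im,None,fx=6,fy=6,interpolation=cv2.INTER_CUBIC))
E
python3 look.py l1.png
```

```text
6.45 [0.62761138 0.17394226 0.23873669] 0.08588268093713618 [-0.7 -0.1 -3.3]
386 193 1.1210450452691592 509.387356470928
```

View pics/l1.png

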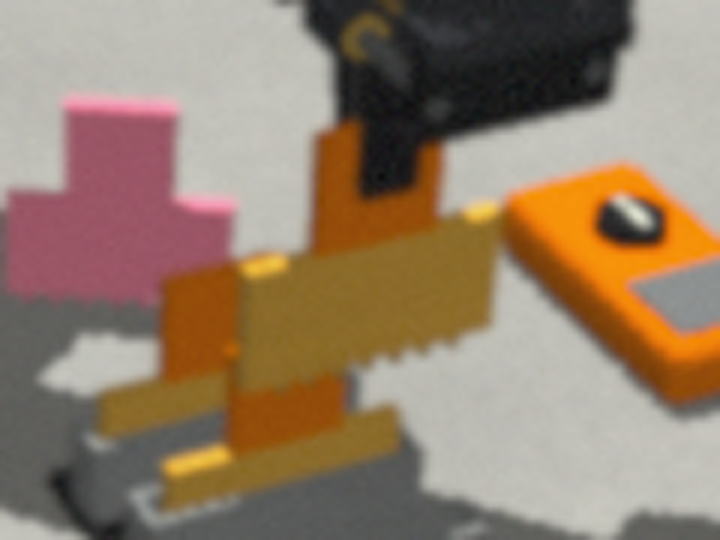

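The crop shows the leaf held level by the orange tab, with its teeth along the lower edge. The next leaf's tab hides part of that edge, so I raise it and measure against plain table.

Request:
drive_tool(rows=[[0,0,-25,15,0,0,0],[0,0,-35,15,0,0,0],[0,0,-30,15,0,0,0],[0,0,0,0,0,0,0],[0,0,0,0,0,0,0]])

```text
time_s: 6.92
tcp_pos: [0.6272, 0.0822, 0.2813]
ee_rot: [[-0.176, -0.984, -0.002], [-0.984, 0.176, -0.0], [0.0, 0.002, -1.0]]
wrist_force: [-1.0, -0.0, -1.7]
gripper_width: 0.089
gripper_force: 30.0
```

```bash
cat > pitch.py <<'E'
from h import *
import sys
s=sense();R=s["ee_rot"];t=s["tcp_pos"];print(s["time_s"],t.round(4))
c=cam("scene");M=c["M"];K=c
def proj(P):
    p=(P-M[:3,3])@M[:3,:3];return np.stack([c["cx"]+c["fx"]*p[:,0]/p[:,2],c["cy"]+c["fy"]*p[:,1]/p[:,2]],1)
# rectify leaf face: a along tool x (mm), b below TCP (mm), on the face nearer camera
A,B=np.meshgrid(np.arange(-60,60,.5),np.arange(-25,115,.5))
n=R[:,1]*np.sign((M[:3,3]-t)@R[:,1])*.004
P=t+n+A[...,None]/1e3*R[:,0]+B[...,None]/1e3*R[:,2]
q=proj(P.reshape(-1,3)).reshape(A.shape+(2,)).astype(np.float32)
im=cv2.remap(c["frame"],q[...,0],q[...,1],cv2.INTER_CUBIC)
cv2.imwrite("pics/"+sys.argv[1],cv2.resize(im[...,::-1],None,fx=2,fy=2))
sat=cv2.cvtColor(im,cv2.COLOR_RGB2HSV)[...,1].astype(float)
rows=lambda b0,b1:(B[:,0]>=b0)&(B[:,0]<b1)
# lower edge: sum of saturated "height" between 60 and 105 below
on=np.clip((sat-50)/80,0,1)
col=on[rows(40,110)].sum(0)*.5
print("lower edge mm below tcp",np.round(40+col[::8],1))
x=A[0];
inn=np.abs(x)<47
d=col[inn]-np.polyval(np.polyfit(x[inn],col[inn],2),x[inn])
for Pm in (8,9,10,11,12,13,14,15):
    print(Pm,round(abs(np.sum(d*np.exp(-2j*np.pi*x[inn]/Pm)))*2/inn.sum(),2),"tooth at",round(np.angle(np.sum(d*np.exp(2j*np.pi*x[inn]/Pm)))*Pm/6.283,1))
mid=on[rows(45,65)].mean(0);e=x[mid>.5];print("plate ends a",e.min(),e.max(),"mid",(e.min()+e.max())/2)
E
python3 pitch.py p1.png
```

```text
6.9167 [0.6272 0.0822 0.2813]
lower edge mm below tcp [ 46.   45.7  84.2 100.5 106.3 110.  109.9 109.9 110.  110.  110.  110.
 110.  110.  110.  109.8  97.   97.4  97.9  95.7  96.3  96.8  94.4  95.4
  96.9  95.1  94.2  93.9  89.2  52.7]
8 0.49 tooth at -1.1
9 0.05 tooth at -1.6
10 0.6 tooth at -0.1
11 0.54 tooth at 0.6
12 1.31 tooth at -2.0
13 1.0 tooth at -1.6
14 0.23 tooth at -2.2
15 0.61 tooth at -4.8
plate ends a -52.5 54.0 mid 0.75
```

View pics/p1.png

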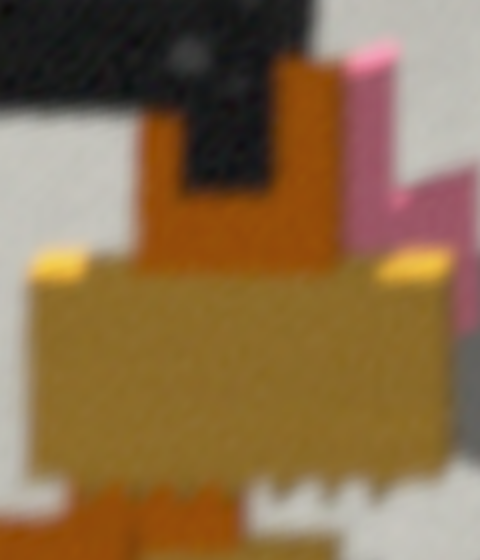

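The rectified crop shows free teeth at columns about 283, 333 and 378 (4 px/mm), so the pitch is about 12 mm, matching the screw. The plate top at row 265 puts the grip about 97 mm above the tooth tips. Next I tilt the leaf and bring it over the backrest.

Request:
drive_tool(rows=[[0,2.8,-31.9,-5.6,0,0,-0.066],[0,2.8,-31.9,-5.6,0.0157,0.0635,0],[0,2.8,-31.9,-5.6,0.0157,0.0635,0],[0,2.8,-31.9,-5.6,0.0157,0.0635,0],[0,2.8,-31.9,-5.6,0.0157,0.0635,0]])

```text
time_s: 7.38
tcp_pos: [0.6414, -0.0755, 0.2525]
ee_rot: [[-0.236, -0.937, -0.257], [-0.972, 0.227, 0.063], [-0.001, 0.264, -0.964]]
wrist_force: [0.2, 0.4, -1.1]
gripper_width: 0.09
gripper_force: 30.0
```

Request:
drive_tool(rows=[[0,2.8,-31.9,-5.6,0.0157,0.0635,0],[0,2.8,-31.9,-5.6,0.0157,0.0635,0],[0,2.8,-31.9,-5.6,0.0157,0.0635,0],[0,2.8,-31.9,-5.6,0.0157,0.0635,0],[0,2.8,-31.9,-5.6,0,0,0]])

```text
time_s: 7.8
tcp_pos: [0.6564, -0.2353, 0.22]
ee_rot: [[-0.237, -0.837, -0.493], [-0.971, 0.203, 0.122], [-0.002, 0.508, -0.861]]
wrist_force: [-0.3, 0.2, -3.0]
gripper_width: 0.088
gripper_force: 30.0
```

Request:
drive_tool(rows=[[0,0,0,0,0,0,0],[0,0,0,0,0,0,0],[0,0,0,0,0,0,0]])

```text
time_s: 8.05
tcp_pos: [0.6559, -0.2342, 0.2245]
ee_rot: [[-0.237, -0.84, -0.487], [-0.971, 0.205, 0.12], [-0.001, 0.502, -0.865]]
wrist_force: [0.5, 0.5, -1.8]
gripper_width: 0.087
gripper_force: 30.0
```

```bash
cat > bk.py <<'E'
from h import *
from scipy.spatial.transform import Rotation as Ro
a=np.radians(76.1);y=np.array([np.cos(a),np.sin(a),0]);h=np.array([np.sin(a),-np.cos(a),0])
z=.5*h+np.sqrt(.75)*np.array([0,0,1]);x=np.cross(y,z);Rb=np.stack([x,y,z],1)
O=.5953*h-.0729*y+[0,0,.05]+.013*z
def rep(g=.097):
    s=sense();t=s["tcp_pos"];R=s["ee_rot"]
    print(round(s["time_s"],2),"tcp",t.round(4),"tip in backrest mm",(Rb.T@(t+g*R[:,2]+.0006*R[:,0]-O)*1000).round(1),"F",np.round(Rb.T@s["wrist_force"],1))
    Rt=np.stack([-y,-x,-z],1)
    print("rot to go",Ro.from_matrix(Rt@R.T).as_rotvec().round(4),"axes x,y,z",(Rb*10).round(2).T.tolist())
if __name__=="__main__": rep()
E
python3 bk.py; python3 pitch.py p2.png
```

```text
8.05 tcp [ 0.6559 -0.2342  0.2245] tip in backrest mm [-2.9  2.5 89.9] F [ 1.2  0.6 -1.4]
rot to go [-0.0019 -0.0019 -0.0031] axes x,y,z [[8.41, -2.08, -5.0], [2.4, 9.71, 0.0], [4.85, -1.2, 8.66]]
8.05 [ 0.6559 -0.2342  0.2245]
lower edge mm below tcp [40.  40.  77.2 94.4 63.  40.1 40.  40.  40.  40.  40.  40.  40.  40.
 40.  40.  40.  40.  40.  40.  40.  40.  40.  46.  92.4 87.7 88.  84.9
 40.  40. ]
8 2.58 tooth at 2.7
9 2.78 tooth at -0.7
10 3.07 tooth at 4.9
11 1.43 tooth at 0.9
12 3.01 tooth at 0.9
13 2.65 tooth at -4.4
14 4.13 tooth at -5.0
15 1.16 tooth at 6.2
plate ends a -53.0 49.0 mid -2.0
```

View pics/p2.png

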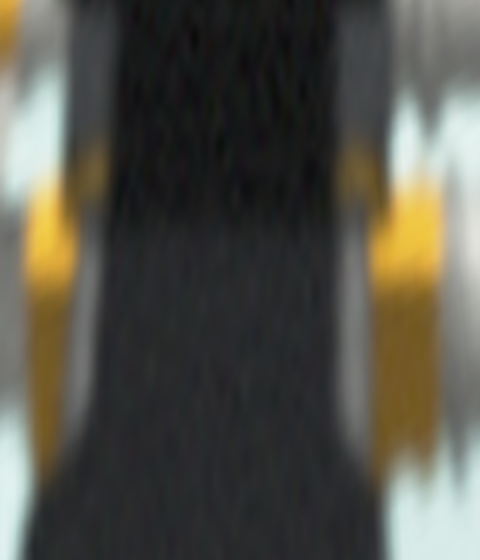

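Request:
drive_tool(rows=[[0,-9.2,1.6,-16.2,0,0,-0.002],[0,-9.2,1.6,-16.2,0,0,0],[0,-9.2,1.6,-16.2,0,0,0],[0,-9.2,1.6,-16.2,0,0,0],[0,0,0,0,0,0,0]])

```text
time_s: 8.52
tcp_pos: [0.6165, -0.226, 0.1597]
ee_rot: [[-0.238, -0.839, -0.49], [-0.971, 0.204, 0.122], [-0.003, 0.505, -0.863]]
wrist_force: [-0.5, 0.8, -3.0]
gripper_width: 0.089
gripper_force: 30.0
```

Request:
drive_tool(rows=[[0,0,0,0,0,0,0],[0,0,0,0,0,0,0]])

```text
time_s: 8.68
tcp_pos: [0.6201, -0.2282, 0.1635]
ee_rot: [[-0.238, -0.843, -0.482], [-0.971, 0.206, 0.119], [-0.001, 0.497, -0.868]]
wrist_force: [0.5, 0.2, -1.4]
gripper_width: 0.087
gripper_force: 30.0
```

```bash
python3 bk.py; python3 - <<'E'
from h import *
c=cam("wrist");save(c,"w3.png")
E
```

```text
8.68 tcp [ 0.6201 -0.2282  0.1635] tip in backrest mm [-3.2 -0.3 19.1] F [ 1.1  0.3 -0.9]
rot to go [ 0.0002  0.0037 -0.0021] axes x,y,z [[8.41, -2.08, -5.0], [2.4, 9.71, 0.0], [4.85, -1.2, 8.66]]
```

View pics/w3.png

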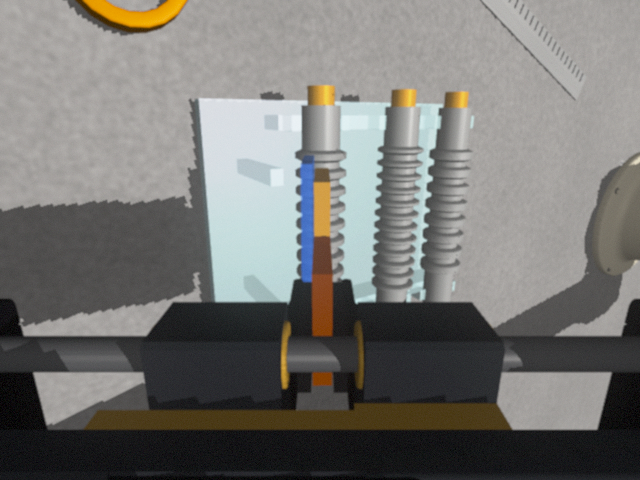

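The wrist view shows the leaf (columns 312-330, rows 170-235) just in front of the blue plate, with its grooves below. The same view gives the grip offsets.

```bash
python3 - <<'E'
from h import *
from bk import rep
c=cam("wrist");T=np.array(c["T_tool_cam"]);z=c["z_map"];v,u=np.mgrid[:480,:640]
P=np.stack([(u-c["cx"])/c["fx"]*z,(v-c["cy"])/c["fy"]*z,z],-1)@T[:3,:3].T+T[:3,3]
f=cv2.cvtColor(c["frame"],cv2.COLOR_RGB2HSV)
for r in (165,168,170,172,175,180,190,200,210,220,230): print(r,f[r,321],(P[r,321]*1000).round(1))
# blue plate top edge end
for r in (150,153,156,159,162,170): print(r,f[r,307],(P[r,307]*1000).round(1))
rep()
E
```

```text
165 [ 30   3 163] [ 49.2  -1.4 116.8]
168 [ 17  47 124] [50.  -1.3 95.9]
170 [ 18  96 104] [50.2 -1.3 85.8]
172 [ 18  98 102] [50.  -1.2 79.1]
175 [ 17  97 100] [50.1 -1.2 66.8]
180 [ 16  97 105] [50.1 -1.1 50.9]
190 [ 18 167 215] [46.3 -1.1 44.6]
200 [ 19 171 213] [41.3 -1.1 44.6]
210 [ 18 168 213] [36.6 -1.1 43.5]
220 [ 19 175 213] [31.2 -1.1 44.9]
230 [ 19 172 212] [26.3 -1.1 44. ]
150 [105   5  96] [ 58.4 -10.6 121.3]
153 [ 60   2 103] [ 56.9 -10.5 116.2]
156 [110  92 117] [ 56.2 -10.  104.7]
159 [108 109 110] [56.3 -9.4 87.4]
162 [109 108 106] [56.4 -8.8 72.2]
170 [110 160 198] [53.5 -8.4 61.6]
8.78 tcp [ 0.6202 -0.2287  0.1634] tip in backrest mm [-2.9 -0.6 19. ] F [ 0.9  0.2 -1.5]
rot to go [-0.0001  0.0042 -0.0013] axes x,y,z [[8.41, -2.08, -5.0], [2.4, 9.71, 0.0], [4.85, -1.2, 8.66]]
```

Request:
drive_tool(rows=[[0,-2.9,-0.4,-4.3,0,0.002,0],[0,-2.5,-0.3,-4.3,0,0.002,0],[0,0,0,0,0,0,0],[0,0,0,0,0,0,0]])

```text
time_s: 9.12
tcp_pos: [0.6131, -0.2297, 0.1526]
ee_rot: [[-0.24, -0.838, -0.489], [-0.971, 0.207, 0.121], [-0.0, 0.504, -0.864]]
wrist_force: [-0.3, 0.2, -1.2]
gripper_width: 0.089
gripper_force: 30.0
```

Request:
drive_tool(rows=[[0,-1.5,0.4,-2.6,0,0,0],[0,0,0,0,0,0,0],[0,0,0,0,0,0,0]])

```text
time_s: 9.37
tcp_pos: [0.6119, -0.2292, 0.1505]
ee_rot: [[-0.24, -0.839, -0.489], [-0.971, 0.207, 0.121], [-0.0, 0.503, -0.864]]
wrist_force: [-0.1, 0.8, -1.4]
gripper_width: 0.087
gripper_force: 30.0
```

```bash
sed -i 's/rep(g=.097)/rep(g=.1)/; s/+.0006\*R/-.0019*R/' bk.py; python3 bk.py
```

```text
9.37 tcp [ 0.6119 -0.2292  0.1505] tip in backrest mm [-4.1 -0.7  0.8] F [ 0.4  0.7 -1.4]
rot to go [-0.0011 -0.0037 -0.0002] axes x,y,z [[8.41, -2.08, -5.0], [2.4, 9.71, 0.0], [4.85, -1.2, 8.66]]
```

Request:
drive_tool(rows=[[0,0.2,0,-3.6,0,-0.003,0],[0,0,0,0,0,0,0],[0,0,0,0,0,0,0]])

```text
time_s: 9.62
tcp_pos: [0.6125, -0.2294, 0.1493]
ee_rot: [[-0.239, -0.841, -0.485], [-0.971, 0.207, 0.119], [0.0, 0.499, -0.866]]
wrist_force: [1.3, 0.4, 4.3]
gripper_width: 0.093
gripper_force: 30.0
```

Request:
drive_tool(rows=[[0,-1,0.2,-1.7,0,0,0],[0,0,0,0,0,0,0],[0,0,0,0,0,0,0]])

```text
time_s: 9.87
tcp_pos: [0.6123, -0.2294, 0.1494]
ee_rot: [[-0.238, -0.843, -0.483], [-0.971, 0.207, 0.118], [0.001, 0.497, -0.868]]
wrist_force: [3.7, 1.2, 9.4]
gripper_width: 0.09
gripper_force: 30.1
```

```bash
python3 bk.py
```

```text
9.87 tcp [ 0.6123 -0.2294  0.1494] tip in backrest mm [-2.4 -1.   0.2] F [-1.8  2.1  9.8]
rot to go [ 0.0015  0.0035 -0.0019] axes x,y,z [[8.41, -2.08, -5.0], [2.4, 9.71, 0.0], [4.85, -1.2, 8.66]]
```

```bash
cat > wl.py <<'E'
from h import *
from bk import *
s=sense();c=cam("wrist");W=cloud(c);f=cv2.cvtColor(c["frame"],cv2.COLOR_RGB2HSV)
Q=(W-O)@Rb*1000
v,u=np.mgrid[:480,:640];win=(v>100)&(v<300)&(u>250)&(u<400)&(np.abs(Q[...,1])<65)
le=win&(f[...,0]>13)&(f[...,0]<24)&(f[...,1]>140)&(Q[...,2]>40)&(Q[...,2]<75)&(f[...,2]>190)
bl=win&(f[...,0]>100)&(f[...,0]<118)&(f[...,1]>85)&(Q[...,2]>0)
print("leaf top face x,y range,z",np.median(Q[le],0).round(1),Q[le][:,1].min().round(1),le.sum())
b=Q[bl];print("plate z max",np.percentile(b[:,2],[50,90,97,99.5]).round(1),"top-face x",b[b[:,2]>np.percentile(b[:,2],90)][:,0].min().round(1),b[:,0].max().round(1),"y min",np.percentile(b[:,1],1).round(1),bl.sum())
rep()
E
python3 wl.py
```

```text
leaf top face x,y range,z [ -1.9 -40.2  56.3] -52.7 772
plate z max [54.3 55.3 55.8 86.8] top-face x 1.9 9.1 y min -56.3 1503
9.92 tcp [ 0.6123 -0.2294  0.1493] tip in backrest mm [-2.4 -1.   0.1] F [-3.1  2.4  9. ]
rot to go [ 0.0015  0.0035 -0.0019] axes x,y,z [[8.41, -2.08, -5.0], [2.4, 9.71, 0.0], [4.85, -1.2, 8.66]]
```

The leaf's top edge reads 56.3 mm against 57 expected at home (a misfit would read 61.5), so it fits. I press it against the plate, release it and retreat.

Request:
drive_tool(rows=[[0,0.8,-0.2,-1.7,0,0,0],[0,0,0,0,0,0,0],[0,0,0,0,0,0,0],[0,0,0,0,0,0,0]])

```text
time_s: 10.25
tcp_pos: [0.6129, -0.2297, 0.149]
ee_rot: [[-0.238, -0.842, -0.483], [-0.971, 0.207, 0.117], [0.001, 0.497, -0.868]]
wrist_force: [2.5, 1.3, 13.9]
gripper_width: 0.088
gripper_force: 30.2
```

```bash
python3 wl.py
```

```text
leaf top face x,y range,z [ -1.7 -40.2  56.3] -52.9 781
plate z max [54.4 55.3 55.9 90.5] top-face x 2.5 9.1 y min -56.3 1391
10.3 tcp [ 0.6129 -0.2296  0.149 ] tip in backrest mm [-1.7 -1.1  0.1] F [-5.2  2.5 12. ]
rot to go [ 0.0018  0.0027 -0.0024] axes x,y,z [[8.41, -2.08, -5.0], [2.4, 9.71, 0.0], [4.85, -1.2, 8.66]]
```

Request:
drive_tool(rows=[[20,0,0,0,0,0,0],[30,0,0,0,0,0,0],[40,0,0,0,0,0,0],[50,0,0,0,0,0,0],[50,0,0,0,0,0,0]])

```text
time_s: 10.72
tcp_pos: [0.6117, -0.2292, 0.143]
ee_rot: [[-0.24, -0.84, -0.487], [-0.971, 0.207, 0.121], [-0.001, 0.502, -0.865]]
wrist_force: [-0.7, -0.5, -0.2]
gripper_width: 0.386
gripper_force: 0.0
```

Request:
drive_tool(rows=[[50,0,0,0,0,0,0],[50,4.9,-1.2,8.7,0,0,0],[50,9.7,-2.4,17.3,0,0,0],[50,9.7,-2.4,17.3,0,0,0],[50,9.7,-2.4,17.3,0,0,0]])

```text
time_s: 11.13
tcp_pos: [0.6461, -0.2378, 0.2047]
ee_rot: [[-0.24, -0.84, -0.487], [-0.971, 0.207, 0.121], [-0.001, 0.501, -0.865]]
wrist_force: [0.3, -0.2, -0.4]
gripper_width: 0.498
gripper_force: 0.0
```

Request:
drive_tool(rows=[[50,9.7,-2.4,17.3,0,0,0],[50,9.7,-2.4,17.3,0,0,0],[50,9.7,-2.4,17.3,0,0,0],[50,0,0,0,0,0,0],[50,0,0,0,0,0,0]])

```text
time_s: 11.55
tcp_pos: [0.6755, -0.2449, 0.256]
ee_rot: [[-0.24, -0.841, -0.484], [-0.971, 0.207, 0.121], [-0.001, 0.499, -0.866]]
wrist_force: [0.8, -0.0, -0.7]
gripper_width: 0.5
gripper_force: 0.0
```

```bash
python3 - <<'E'
from h import *
from bk import *
c=cam("wrist");save(c,"w4.png");W=cloud(c);Q=(W-O)@Rb*1000
f=cv2.cvtColor(c["frame"],cv2.COLOR_RGB2HSV)
g=(np.abs(Q[...,1])<60)&(np.abs(Q[...,0])<20)&(f[...,1]>120)&(f[...,0]<30)
t=g&(Q[...,2]>80);print("tab",np.percentile(Q[t],[2,50,98],axis=0).round(1).tolist(),t.sum())
p=g&(Q[...,2]>40)&(Q[...,2]<65);p=p&(f[...,0]>13);print("plate top",np.percentile(Q[p],[2,50,98],axis=0).round(1).tolist(),p.sum())
rep()
E
```

```text
tab [[-19.1, -27.3, 104.4], [-0.2, -26.2, 304.4], [19.0, 16.6, 307.7]] 4571
plate top [[-4.3, -52.8, 54.6], [-1.1, -37.3, 56.6], [2.0, 49.7, 58.0]] 376
11.6 tcp [ 0.6749 -0.2447  0.2551] tip in backrest mm [ -0.   -0.5 124. ] F [-0.2  0.4 -0.8]
rot to go [-0.0019 -0.0013 -0.0001] axes x,y,z [[8.41, -2.08, -5.0], [2.4, 9.71, 0.0], [4.85, -1.2, 8.66]]
```

View pics/w4.png

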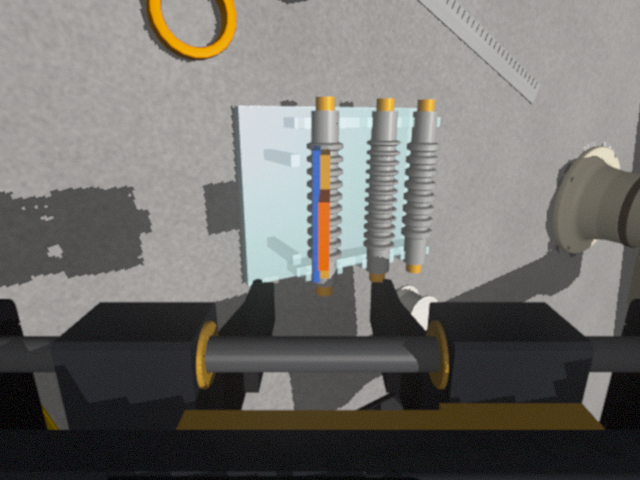

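The view shows the leaf (columns 318-330, rows 150-280) standing released against the blue plate. Its top edge is at 56.6 mm (home is 57) and about 1 mm off centre, and the gripper is clear. I'm handing in.

```bash
python3 -c "
from h import *
print(finish_job())"
```

```text
the job is handed in; nothing more can be done
None
```

The job is handed in: the first leaf I tried has the same 12 mm pitch as the screw and stands fully home against the backrest, about 1 mm off centre. The other two leaves were never lifted from their rack slots, and I don't have the judge's verdict.

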